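# Load dried primed panels into the fitted cradles of a carrying tray

### The job

The primer is dry: move all four painting panels from the drying rack into the carrying tray, each upright in the cradle whose end stops are cut for its width and standing fully down on the cradle's block. Set them down gently rather than letting them drop, and leave all four standing free.

Things in the scene. Friction and masses are not known exactly. Their poses are not given: they have to be found in the camera images.
- drying_rack: wooden drying rack, fixed: two rails 250 mm long with 16 upright dowels (9 mm thick, tops 76 mm above the table) in pairs every 30 mm along the rails; a gap between dowels is 21 mm. The panels stand on the rails, 26 mm above the table, in every second gap, that is 60 mm apart. Origin on the table under its middle; x runs along the rails (the row), y across, z up.
- panel_a: the narrowest and lowest of four painting panels: loose, 44 mm wide, 96 mm high, 12 mm thick, 72 g give or take a third, white primed board on a light wooden frame, standing upright in the drying rack. Origin at the middle of its lower edge; y along its width, x through its thickness (white side at -x), z up.
- panel_b: the second narrowest of four painting panels: loose, 64 mm wide, 108 mm high, 12 mm thick, 99 g give or take a third, white primed board on a light wooden frame, standing upright in the drying rack. Origin at the middle of its lower edge; y along its width, x through its thickness (white side at -x), z up.
- panel_c: the second widest of four painting panels: loose, 84 mm wide, 120 mm high, 12 mm thick, 131 g give or take a third, white primed board on a light wooden frame, standing upright in the drying rack. Origin at the middle of its lower edge; y along its width, x through its thickness (white side at -x), z up.
- panel_d: the widest and tallest of four painting panels: loose, 104 mm wide, 132 mm high, 12 mm thick, 167 g give or take a third, white primed board on a light wooden frame, standing upright in the drying rack. Origin at the middle of its lower edge; y along its width, x through its thickness (white side at -x), z up.
- cradle_a: fixed cradle for the 44 mm panel, one of four set 60 mm apart in the tray: wood block 132 x 58 mm, two dark end stops 26 mm high (40 mm above the origin), 60 mm apart inside, four pointed dowels (tops 56 mm above the block) leaving a 20 mm slot. Origin under the block's middle, 5 mm above the table; the panel rests on the block's top at z = 14 mm here. x along the slot (panel's width), y across it (along the row).
- cradle_b: fixed cradle for the 64 mm panel, one of four set 60 mm apart in the tray: wood block 132 x 58 mm, two dark end stops 26 mm high (40 mm above the origin), 80 mm apart inside, four pointed dowels (tops 56 mm above the block) leaving a 20 mm slot. Origin under the block's middle, 5 mm above the table; the panel rests on the block's top at z = 14 mm here. x along the slot (panel's width), y across it (along the row).
- cradle_c: fixed cradle for the 84 mm panel, one of four set 60 mm apart in the tray: wood block 132 x 58 mm, two dark end stops 26 mm high (40 mm above the origin), 100 mm apart inside, four pointed dowels (tops 56 mm above the block) leaving a 20 mm slot. Origin under the block's middle, 5 mm above the table; the panel rests on the block's top at z = 14 mm here. x along the slot (panel's width), y across it (along the row).
- cradle_d: fixed cradle for the 104 mm panel, one of four set 60 mm apart in the tray: wood block 132 x 58 mm, two dark end stops 26 mm high (40 mm above the origin), 120 mm apart inside, four pointed dowels (tops 56 mm above the block) leaving a 20 mm slot. Origin under the block's middle, 5 mm above the table; the panel rests on the block's top at z = 14 mm here. x along the slot (panel's width), y across it (along the row).
- paint_case: open wooden paint case, a fixed bystander that never moves, just behind the tray and to the left of the drying rack: its low box (240 x 335 mm, 38 mm high) is easily passed over, but its lid stands up along its far left side to 275 mm above the table, so carry round in front of it or over it. Origin under the box's middle; the lid stands at x = +120 to +175 mm, over y = -170 to +170 mm.
Not all that is in view belongs to the job. What is shaped like the panel_a but yellow is not meant.

How it is judged (in metres and radians):
At the end, for the whole second after the job is handed in: Each panel stands in the cradle of its own width: lower edge on the block (within 5 mm), centred between the stops within 11 mm and between the dowels within 10 mm, leaning less than 0.25 rad, turned less than 0.3 rad from the slot, released and at rest (x of panel_a in the frame of cradle_a between -0.011 and 0.011 m and y of panel_a in the frame of cradle_a between -0.01 and 0.01 m and z of panel_a in the frame of cradle_a between 0.01 and 0.019 m and angle between each of panel_a, panel_b, panel_c, panel_d's own z axis and vertical below 0.25 rad and angle between the y axis of panel_a and the x axis of cradle_a, either way round below 0.3 rad and linear speed of each of panel_a, panel_b, panel_c, panel_d below 0.02 m/s and angular speed of each of panel_a, panel_b, panel_c, panel_d below 0.2 rad/s and x of panel_b in the frame of cradle_b between -0.011 and 0.011 m and y of panel_b in the frame of cradle_b between -0.01 and 0.01 m and z of panel_b in the frame of cradle_b between 0.01 and 0.019 m and angle between the y axis of panel_b and the x axis of cradle_b, either way round below 0.3 rad and x of panel_c in the frame of cradle_c between -0.011 and 0.011 m and y of panel_c in the frame of cradle_c between -0.01 and 0.01 m and z of panel_c in the frame of cradle_c between 0.01 and 0.019 m and angle between the y axis of panel_c and the x axis of cradle_c, either way round below 0.3 rad and x of panel_d in the frame of cradle_d between -0.011 and 0.011 m and y of panel_d in the frame of cradle_d between -0.01 and 0.01 m and z of panel_d in the frame of cradle_d between 0.01 and 0.019 m and angle between the y axis of panel_d and the x axis of cradle_d, either way round below 0.3 rad); the robot touches nothing.
It fails at once if panel a is dropped or falls (moves faster than 0.7 m/s with no finger on it) (linear speed of panel_a above 0.7 m/s and contact force between panel_a and the fingers below 0.05 N).
It fails at once if panel b is dropped or falls (moves faster than 0.7 m/s with no finger on it) (linear speed of panel_b above 0.7 m/s and contact force between panel_b and the fingers below 0.05 N).
It fails at once if panel c is dropped or falls (moves faster than 0.7 m/s with no finger on it) (linear speed of panel_c above 0.7 m/s and contact force between panel_c and the fingers below 0.05 N).
It fails at once if panel d is dropped or falls (moves faster than 0.7 m/s with no finger on it) (linear speed of panel_d above 0.7 m/s and contact force between panel_d and the fingers below 0.05 N).
It also fails if it takes over 128 s, if anything falls off the work surface, if the arm or the gripper's body presses on something with over 40 N, if the wrist force passes 120 N, or if a joint passes its speed limit or range.

### The arm

A 6-joint arm with a two-finger parallel gripper is mounted at the origin on a cart in front of the work surface, level with it; the furniture and walls round the work are solid. World frame = base frame: x ahead of the robot, y to its left, z up, the work surface at z = 0. Lengths are in mm, angles in rad, forces in N, time in s.
With the tool pointing down it reaches from about 350 to 775 mm from the base axis. Payload 7.3 kg.
Tool frame: the origin (TCP) lies on the front face of the gripper's body, between the roots of the fingers; the fingertips stand 66 mm ahead of it and the grasp point (between the pads) lies 47 mm ahead of it; z points along the fingers, y is the line along which they close (so a half turn about z gives the same grasp; the last joint's range is limited). The gripper opens to 92 mm and grips with 3 to 60 N. Pads are 19 mm wide; open, the fingers measure 130 mm over their backs; the gripper's body (75 mm by 190 mm) begins 47 mm behind the grasp point.
Start: joints at [-1.346, 0.342, 1.524, -0, 1.275, -0.146], TCP at [190.261, -489.325, 292.241] pointing down, gripper open.
Joint ranges: [-2.53, 2.53], [-0.77, 2.02], [0.04, 2.7], [-1, 4.14], [0.28, 2.66], [-3.11, 3.11]. Speed limits (rad/s): [2.57, 2.57, 3.14, 3.14, 3.14, 3.14].

### API

Orientations are given as a 3x3 rotation matrix whose columns are the frame's x, y, z axes.
In Python, from cell import * gives the robot as it stands.
- The arm moves only by the tool step_arm, never from a script. Its argument "deltas" is a list of rows, each an object with "xyz": the shift along the tool's x, y, z each as a share of 0.3 m, from -1 to 1, a list of three; "rotation": the turn, a rotation vector about the tool's x, y, z each as a share of 1.5 rad, from -1 to 1, a list of three. In form: [{"xyz": [x, y, z], "rotation": [wx, wy, wz]}, ...]. A call has 1 to 20 rows; each row is the pose to reach, as a shift and turn from the pose commanded when the call began, along the tool's axes at that moment; what a row does not reach only later rows make up. A row lasts 1/10 s, in which the tool goes at most 50 mm and 8.59 degrees, less where a joint would pass 70% of its speed; a pose out of reach is approached as far as the arm can. A call with a number of a shift or a turn outside -1 to 1 is refused whole. A call with a gripper value outside its range is refused whole. "gripper" is the gripper command: -1 is shut, 1 is fully open, values between are in proportion, set as the call begins (left out, the last holds). The fingers move at their own pace and stop on an object; the grip force is fixed at half the most. Time passes only in rows, so rows that repeat a pose let the fingers close. It gives the time, the measured TCP pose, the force, the opening and the grip force at its end, in the units of the state.
- read_state(): the state, without advancing time (a new reading comes with each control period).
- snapshot(name): name is "scene" or "top" or "wrist"; returns (picture, depth): 400x640x3 uint8, blue, green, red; 400x640 float32, mm along the optical axis (not along the pixel's ray), 0 where there is no reading.
- get_calibration(name): a dict with "mtx" (3x3 intrinsics, pixels), "cam_to_world" (4x4, takes a point from camera to world coordinates). Camera axes: x right, y down, z forward; pixel columns grow to the right and rows downward; lengths in mm; the calibration is good to about 2 mm. A picture is of the moment at which its call begins: read the wrist's pose just before it. get_calibration takes no time and is no camera call; for the wrist camera it gives the pose at the moment of the call.
- finish_job(): hands the job in; it is judged then, once.
Trained networks look in the newest picture that a camera, given by its name, has taken for a name from the list of things; names that differ only in an ending like _2 or _b are one class to them, and where a whole thing is asked for, a point or a joint stands for the part that bears it (a point fixed in the world has none). Each returns a list of dicts, best first, with "confidence" (0 to 1); they miss things now and then, are a little off and sometimes report something else, mostly with a low value. They report only what shows in the picture. A call takes as long as a camera call. They do not tell look-alikes from the thing itself.
- trace(camera, thing): "pixels" (400x640 bool, what is visible of it) and "extent" ([left, top, right, bottom] in pixels, round what is visible of it).
- mark_of(camera, thing): "point" ([column, row] in pixels: a listed point, or the origin of a listed thing).
The state is a dict: "time_s": time; "q": joint angles; "qvel": joint speeds; "joint_efforts": joint torques, N m; "position": TCP position; "tcp_rot": TCP orientation; "contact_force": force on the tool from outside, world axes, zero at the start; "ft_torque": the same for the moment, N m; "opening": finger opening in mm; "grasp_force": force on a finger pad.
Only numpy, scipy, OpenCV 4.12 (cv2) and the standard library are available. Lean on these libraries where they do the work, as an engineer would, in place of code of your own. Each camera call takes 0.05 s, during which the arm holds its last target. There are 200 camera calls.

## Working session

There is one attempt and no reset: what is moved stays moved. The work goes in short steps, Python scripts to look and compute and a tool call to move; the robot and the scene stay as the last step left them, time stands still between calls to the robot, and variables do not carry over. Pictures are saved under pics/ and viewed, at most 14 in all, crops included, and the job is handed in when it is done.

Besides the shell and the picture viewer there is one more tool, called after "Request:" as name(argument=value, ...) on one line, values as JSON. step_arm: Moves the arm, as the interface text tells. Its arguments: {"type":"object","properties":{"deltas":{"type":"array"},"gripper":{"type":"number"}},"required":["deltas"]}

```bash
ls; mkdir -p pics
cat > h.py <<'E'
from cell import *
import numpy as np, cv2
def cloud(name,d):
    c=get_calibration(name);K=np.array(c["mtx"]);T=np.array(c["cam_to_world"])
    v,u=np.mgrid[:400,:640]
    p=np.stack([(u-K[0,2])/K[0,0]*d,(v-K[1,2])/K[1,1]*d,d],-1)
    return p@T[:3,:3].T+T[:3,3]
E
python3 - <<'E'
from h import *
for n in ["scene","top"]:
    im,d=snapshot(n); cv2.imwrite(f"pics/{n}0.png",im); np.save(n+"0.npy",cloud(n,d)); c=get_calibration(n);print(n,np.round(c["cam_to_world"],2).tolist())
    for t in ["panel_a","cradle_a","drying_rack","paint_case"]:
        for r in trace(n,t): print(t,round(r["confidence"],2),r["extent"],r["pixels"].sum())
s=read_state();print(s["position"],np.round(s["tcp_rot"],3).tolist(),s["opening"],s["time_s"])
E
```

```text
pics
scene [[0.61, 0.46, -0.65, 1305.8], [0.79, -0.37, 0.48, -485.44], [-0.02, -0.81, -0.59, 692.33], [0.0, 0.0, 0.0, 1.0]]
panel_a 0.96 [288.9, 275.4, 313.6, 316.0] 690
panel_a 0.88 [214.9, 168.1, 250.2, 226.4] 1092
panel_a 0.82 [263.7, 212.2, 286.6, 251.0] 585
panel_a 0.73 [230.7, 189.1, 260.6, 232.2] 503
panel_a 0.7 [274.0, 158.5, 309.5, 195.4] 561
cradle_a 0.72 [306.3, 155.0, 339.6, 178.5] 471
cradle_a 0.69 [290.0, 156.2, 321.2, 189.3] 445
cradle_a 0.66 [256.0, 168.2, 294.0, 205.0] 621
cradle_a 0.33 [234.0, 218.5, 298.4, 260.8] 474
cradle_a 0.31 [230.9, 187.8, 261.9, 229.1] 422
drying_rack 0.65 [232.6, 215.1, 296.6, 262.4] 569
top [[0.0, -1.0, 0.05, 558.77], [-1.0, -0.0, 0.01, 6.0], [-0.01, -0.05, -1.0, 1207.66], [0.0, 0.0, 0.0, 1.0]]
panel_a 0.88 [368.8, 257.1, 420.0, 271.0] 497
panel_a 0.83 [370.2, 208.9, 412.7, 217.5] 271
panel_a 0.78 [400.3, 130.7, 413.3, 156.2] 269
panel_a 0.75 [394.1, 105.3, 415.3, 125.4] 270
panel_a 0.72 [370.7, 182.8, 397.0, 192.0] 166
panel_a 0.47 [375.3, 234.8, 409.9, 242.7] 194
cradle_a 0.98 [240.6, 257.9, 265.5, 314.7] 1399
cradle_a 0.71 [264.3, 261.0, 284.5, 314.9] 1325
cradle_a 0.69 [311.0, 264.1, 338.4, 317.7] 1310
cradle_a 0.69 [291.6, 258.3, 311.6, 315.6] 1327
drying_rack 0.89 [362.2, 175.5, 402.5, 276.0] 1398
[ 190.24759994 -489.32025885  292.2198835 ] [[0.932, 0.362, -0.0], [0.362, -0.932, -0.0], [-0.0, 0.0, -1.0]] 92.08068218601053 0.5
```

Run:
```python
import cv2
im=cv2.imread("pics/top0.png")[90:330,220:460]; cv2.imwrite("pics/top0c.png",cv2.resize(im,(600,600),interpolation=cv2.INTER_CUBIC))
```

```text
(no output)
```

View pics/scene0.png

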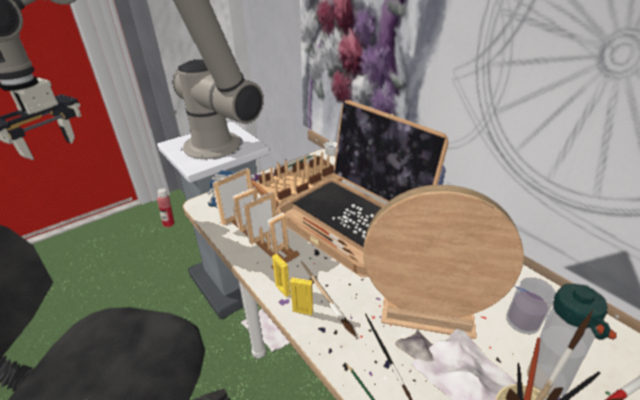

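View pics/top0c.png

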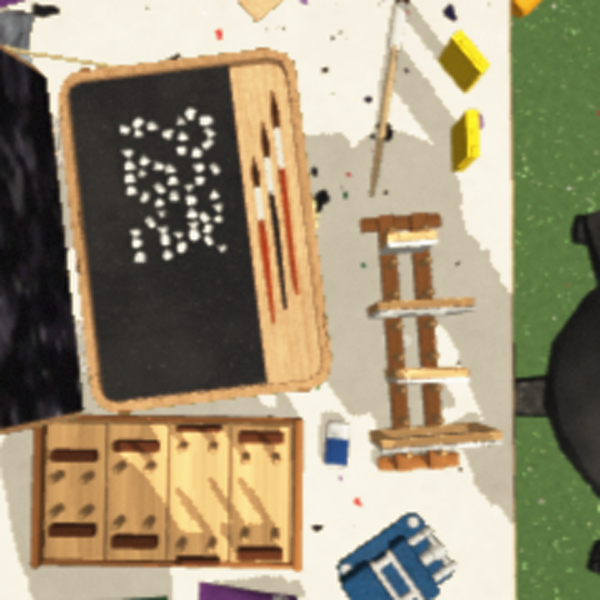

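The top view shows the rack, with far-to-near order a, c, b, d by width. The tray is lower left, and its stop gaps left to right suggest a, b, d, c. The yellow look-alikes at about (405,114) and (406,146) in the full top picture, standing off the rack, are not meant. Next I'll measure positions.

Run:
```python
from h import *
P=np.load("top0.npy"); im=cv2.imread("pics/top0.png")
# panels: tall points in rack zone
x,y,z=P[...,0],P[...,1],P[...,2]
m=np.zeros((400,640),bool); m[170:285,362:425]=1
m&=(z>100)&(z<175)
n,l,st,c=cv2.connectedComponentsWithStats(m.astype(np.uint8))
for i in range(1,n):
    if st[i,4]<15: continue
    q=P[l==i]; r=cv2.minAreaRect(q[:,:2].astype(np.float32))
    print("panel",st[i],"zmax",np.round(np.percentile(q[:,2],[50,95])),"ctr",np.round(r[0],1),"size",np.round(r[1],1),"ang",round(r[2],1))
# rack dowels/rails
m=np.zeros((400,640),bool); m[170:285,355:425]=1
q=P[m&(z>10)&(z<95)]; r=cv2.minAreaRect(q[:,:2].astype(np.float32)); print("rack",r)
# tray stops: dark pixels in the tray
reg=np.zeros((400,640),bool); reg[255:320,232:342]=1
hsv=cv2.cvtColor(im,cv2.COLOR_BGR2HSV)
q=P[reg&(z>5)&(z<90)];r=cv2.minAreaRect(q[:,:2].astype(np.float32));print("tray",r)
m=reg&(hsv[...,2]<110)&(z>33)&(z<52)
n,l,st,c=cv2.connectedComponentsWithStats(m.astype(np.uint8))
for i in range(1,n):
    if st[i,4]<12: continue
    q=P[l==i]; r=cv2.minAreaRect(q[:,:2].astype(np.float32)); print("stop",st[i],np.round(q.mean(0),1),np.round(r[1],1),round(r[2],1))
m=reg&(z>62)
n,l,st,c=cv2.connectedComponentsWithStats(m.astype(np.uint8))
for i in range(1,n): print("dowel",st[i,4],np.round(P[l==i].mean(0),1))
q=P[P[...,2]>200]; m=(z>150)&(z<300)&(x>300); m[:, :200]&=True
q=P[m&(y>150)]; print("lid",q.min(0) if len(q) else 0,q.max(0) if len(q) else 0)
```

```text
panel [374 182  21   8 126] zmax [120. 124.] ctr [ 662.1 -123.7] size [12.5 43.7] ang 4.4
panel [369 209  41   8 237] zmax [144. 147.] ctr [ 600.7 -132.6] size [12.  84.2] ang 2.8
panel [377 237  31   7 165] zmax [132. 136.] ctr [ 539.7 -139.5] size [11.7 64.1] ang 2.8
panel [370 261  51  11 313] zmax [156. 160.] ctr [ 483.4 -143.7] size [ 12.2 104. ] ang 4.9
rack ((571.00927734375, -128.83682250976562), (129.91268920898438, 252.75538635253906), 89.99727630615234)
tray ((424.4747314453125, 103.24163818359375), (261.0733642578125, 157.49343872070312), 89.88075256347656)
stop [291 260  17   3  31] [488.4  69.4  42.2] [38.4  4.8] 89.8
stop [316 263  16   4  30] [480.9  11.9  44.1] [35.7  7.2] 89.9
stop [265 266  18   5  52] [472.3 132.3  42.7] [40.7  9.4] 89.4
stop [240 270  19   5  81] [461.3 189.6  43.6] [41.9  9.6] 89.9
stop [240 300  18   5  79] [390.8 189.9  43.8] [40.6 10. ] 89.3
stop [265 304  18   5  84] [380.5 131.8  42.7] [41.  9.] 89.4
stop [315 309  18   2  34] [372.4  13.3  39.2] [40.5  2.1] 89.4
stop [289 313  18   3  33] [362.7  76.2  41.4] [ 4.6 40.1] 4.3
dowel 86 [503.3
[... 575 characters left out ...]
  1207.7]
dowel 1 [ 558.8    6.  1207.7]
dowel 1 [ 558.8    6.  1207.7]
dowel 1 [ 558.8    6.  1207.7]
dowel 1 [ 558.8    6.  1207.7]
dowel 1 [ 558.8    6.  1207.7]
dowel 2 [ 558.8    6.  1207.7]
dowel 1 [ 558.8    6.  1207.7]
dowel 10 [410.2 205.9  70.3]
dowel 12 [409.5 177.1  70. ]
dowel 11 [399.2 146.3  70.9]
dowel 9 [399.2 117.6  73. ]
dowel 1 [ 558.8    6.  1207.7]
dowel 11 [403.7  25.4 174.1]
dowel 1 [ 558.8    6.  1207.7]
dowel 12 [387.9  -1.6  70.7]
dowel 11 [378.9  87.2  70.3]
dowel 9 [378.2  58.2  70.7]
dowel 1 [ 558.8    6.  1207.7]
dowel 1 [ 558.8    6.  1207.7]
dowel 1 [ 558.8    6.  1207.7]
lid [300.02184991 196.52654921 150.00893195] [1070.52619727  333.20613677  299.97652929]
```

Request:
step_arm(deltas=[{"xyz":[0.88,-0.334,0],"rotation":[0,0,-0.847]},{"xyz":[0.88,-0.334,0],"rotation":[0,0,-0.847]},{"xyz":[0.88,-0.334,0],"rotation":[0,0,-0.847]},{"xyz":[0.88,-0.334,0],"rotation":[0,0,-0.847]},{"xyz":[0.88,-0.334,0],"rotation":[0,0,-0.847]},{"xyz":[0.88,-0.334,0],"rotation":[0,0,-0.847]},{"xyz":[0.88,-0.334,0],"rotation":[0,0,-0.847]},{"xyz":[0.88,-0.334,0],"rotation":[0,0,-0.847]},{"xyz":[0.88,-0.334,0],"rotation":[0,0,-0.847]},{"xyz":[0.88,-0.334,0],"rotation":[0,0,-0.847]},{"xyz":[0.88,-0.334,0],"rotation":[0,0,-0.847]},{"xyz":[0.88,-0.334,0],"rotation":[0,0,-0.847]}], gripper=-0.13)

```text
time_s: 1.7
position: [400.0, -300.3, 292.3]
tcp_rot: [[-0.069, 0.998, 0.0], [0.998, 0.069, -0.0], [-0.0, 0.0, -1.0]]
contact_force: [-0.3, -0.4, -0.4]
opening: 40.3
grasp_force: 0.0
```

```bash
cat > go.py <<'E'
# usage: go.py x y z psi : prints shares from the current pose to tool-down target
import sys
from h import *
from scipy.spatial.transform import Rotation as R
s=read_state();M=np.array(s["tcp_rot"]);p=np.array(s["position"])
print("t",round(s["time_s"],1),"pos",np.round(p,1),"psi",round(np.arctan2(M[1,0],M[0,0]),3),"q",np.round(s["q"],2),"F",np.round(s["contact_force"],1),"open",round(s["opening"],1),"grip",round(s["grasp_force"],1))
a=[float(v) for v in sys.argv[1:]]
for k in range(0,len(a),4):
    x,y,z,f=a[k:k+4]
    T=np.array([[np.cos(f),np.sin(f),0],[np.sin(f),-np.cos(f),0],[0,0,-1.]])
    print(a[k:k+4],np.round(M.T@(np.array([x,y,z])-p)/300,3).tolist(),np.round(R.from_matrix(M.T@T).as_rotvec()/1.5,3).tolist())
E
python3 go.py 483.4 -143.7 250 1.641 483.4 -143.7 193 1.641
```

```text
t 1.7 pos [ 400.  -300.3  292.3] psi 1.64 q [-0.8   0.3   1.59 -0.    1.25 -0.87] F [-0.3 -0.4 -0.4] open 40.3 grip 0.0
[483.4, -143.7, 250.0, 1.641] [0.502, 0.313, 0.141] [0.0, 0.0, -0.001]
[483.4, -143.7, 193.0, 1.641] [0.502, 0.313, 0.331] [0.0, 0.0, -0.001]
```

Request:
step_arm(deltas=[{"xyz":[0.502,0.313,0.1],"rotation":[0,0,0]},{"xyz":[0.502,0.313,0.1],"rotation":[0,0,0]},{"xyz":[0.502,0.313,0.1],"rotation":[0,0,0]},{"xyz":[0.502,0.313,0.1],"rotation":[0,0,0]},{"xyz":[0.502,0.313,0.1],"rotation":[0,0,0]},{"xyz":[0.502,0.313,0.141],"rotation":[0,0,0]},{"xyz":[0.502,0.313,0.141],"rotation":[0,0,0]},{"xyz":[0.502,0.313,0.2],"rotation":[0,0,0]},{"xyz":[0.502,0.313,0.26],"rotation":[0,0,0]},{"xyz":[0.502,0.313,0.3],"rotation":[0,0,0]},{"xyz":[0.502,0.313,0.331],"rotation":[0,0,0]},{"xyz":[0.502,0.313,0.331],"rotation":[0,0,0]},{"xyz":[0.502,0.313,0.331],"rotation":[0,0,0]}])

```text
time_s: 3.0
position: [483.3, -143.8, 193.3]
tcp_rot: [[-0.07, 0.998, 0.0], [0.998, 0.07, -0.0], [-0.0, 0.0, -1.0]]
contact_force: [-0.1, -0.2, 0.1]
opening: 39.7
grasp_force: 0.0
```

Request:
step_arm(deltas=[{"xyz":[0,0,0],"rotation":[0,0,0]},{"xyz":[0,0,0],"rotation":[0,0,0]},{"xyz":[0,0,0],"rotation":[0,0,0]},{"xyz":[0,0,0],"rotation":[0,0,0]},{"xyz":[0,0,0],"rotation":[0,0,0]},{"xyz":[0,0,0],"rotation":[0,0,0]},{"xyz":[0,0,0],"rotation":[0,0,0]},{"xyz":[0,0,0],"rotation":[0,0,0]}], gripper=-1)

```text
time_s: 3.8
position: [483.2, -143.4, 193.1]
tcp_rot: [[-0.071, 0.998, 0.0], [0.998, 0.071, -0.0], [-0.0, 0.0, -1.0]]
contact_force: [-0.5, 0.5, 3.4]
opening: 11.9
grasp_force: 30.0
```

```bash
python3 go.py 483.4 -143.7 335 1.641 450 20 335 3.13 424.4 72.2 335 3.13
```

```text
t 3.8 pos [ 483.2 -143.4  193.1] psi 1.641 q [-0.44  0.41  1.72 -0.    1.01 -0.51] F [-0.5  0.5  3.4] open 11.9 grip 30.0
[483.4, -143.7, 335.0, 1.641] [-0.001, 0.001, -0.473] [0.0, 0.0, 0.0]
[450.0, 20.0, 335.0, 3.13] [0.551, -0.072, -0.473] [0.0, 0.0, -0.992]
[424.4, 72.2, 335.0, 3.13] [0.731, -0.145, -0.473] [0.0, 0.0, -0.992]
```

Request:
step_arm(deltas=[{"xyz":[0,0,-0.05],"rotation":[0,0,0]},{"xyz":[0,0,-0.15],"rotation":[0,0,0]},{"xyz":[0,0,-0.25],"rotation":[0,0,0]},{"xyz":[0,0,-0.35],"rotation":[0,0,0]},{"xyz":[0,0,-0.45],"rotation":[0,0,0]},{"xyz":[0,0,-0.473],"rotation":[0,0,0]},{"xyz":[0.1,-0.02,-0.473],"rotation":[0,0,-0.1]},{"xyz":[0.2,-0.04,-0.473],"rotation":[0,0,-0.2]},{"xyz":[0.3,-0.06,-0.473],"rotation":[0,0,-0.3]},{"xyz":[0.4,-0.08,-0.473],"rotation":[0,0,-0.4]},{"xyz":[0.5,-0.1,-0.473],"rotation":[0,0,-0.5]},{"xyz":[0.6,-0.12,-0.473],"rotation":[0,0,-0.6]},{"xyz":[0.7,-0.14,-0.473],"rotation":[0,0,-0.7]},{"xyz":[0.731,-0.145,-0.473],"rotation":[0,0,-0.8]},{"xyz":[0.731,-0.145,-0.473],"rotation":[0,0,-0.9]},{"xyz":[0.731,-0.145,-0.473],"rotation":[0,0,-0.992]},{"xyz":[0.731,-0.145,-0.473],"rotation":[0,0,-0.992]},{"xyz":[0.731,-0.145,-0.473],"rotation":[0,0,-0.992]},{"xyz":[0.731,-0.145,-0.473],"rotation":[0,0,-0.992]}])

```text
time_s: 5.7
position: [424.1, 72.1, 334.2]
tcp_rot: [[-1.0, 0.015, -0.001], [0.015, 1.0, -0.0], [0.001, -0.0, -1.0]]
contact_force: [0.1, 0.3, -1.4]
opening: 11.7
grasp_force: 30.0
```

```bash
python3 go.py 424.4 72.2 230 3.13 424.4 72.2 187.5 3.13
python3 - <<'E'
from h import *
im,d=snapshot("wrist"); cv2.imwrite("pics/w1.png",im)
print(get_calibration("wrist")["cam_to_world"])
E
```

```text
t 5.7 pos [424.1  72.1 334.2] psi 3.126 q [-0.01  0.13  1.69 -0.    1.32 -1.57] F [ 0.1  0.3 -1.4] open 11.7 grip 30.0
[424.4, 72.2, 230.0, 3.13] [-0.001, 0.0, 0.347] [-0.0, -0.001, -0.002]
[424.4, 72.2, 187.5, 3.13] [-0.001, 0.0, 0.489] [-0.0, -0.001, -0.002]
[[ 1.39847278e-02  9.53480515e-01  3.01130097e-01  3.42316883e+02]
 [ 9.99902138e-01 -1.32220056e-02 -4.57089642e-03  7.27682783e+01]
 [-3.76716830e-04  3.01164551e-01 -9.53572111e-01  4.25736519e+02]
 [ 0.00000000e+00  0.00000000e+00  0.00000000e+00  1.00000000e+00]]
```

View pics/w1.png

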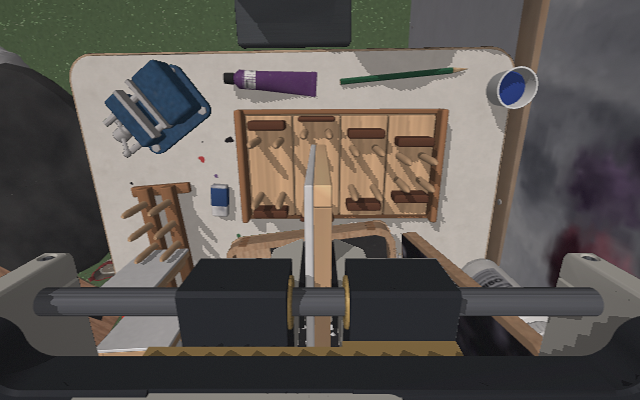

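Request:
step_arm(deltas=[{"xyz":[-0.001,0,0.08],"rotation":[0,0,0]},{"xyz":[-0.001,0,0.16],"rotation":[0,0,0]},{"xyz":[-0.001,0,0.24],"rotation":[0,0,0]},{"xyz":[-0.001,0,0.28],"rotation":[0,0,0]},{"xyz":[-0.001,0,0.31],"rotation":[0,0,0]},{"xyz":[-0.001,0,0.34],"rotation":[0,0,0]},{"xyz":[-0.001,0,0.37],"rotation":[0,0,0]},{"xyz":[-0.001,0,0.4],"rotation":[0,0,0]},{"xyz":[-0.001,0,0.43],"rotation":[0,0,0]},{"xyz":[-0.001,0,0.45],"rotation":[0,0,0]},{"xyz":[-0.001,0,0.47],"rotation":[0,0,0]},{"xyz":[-0.001,0,0.48],"rotation":[0,0,0]},{"xyz":[-0.001,0,0.488],"rotation":[0,0,0]},{"xyz":[-0.001,0,0.488],"rotation":[0,0,0]},{"xyz":[-0.001,0,0.488],"rotation":[0,0,0]}])

```text
time_s: 7.25
position: [424.7, 72.3, 188.6]
tcp_rot: [[-1.0, 0.012, 0.001], [0.012, 1.0, -0.0], [-0.001, -0.0, -1.0]]
contact_force: [-0.1, 0.1, -2.0]
opening: 11.6
grasp_force: 30.0
```

Request:
step_arm(deltas=[{"xyz":[0,0,0.002],"rotation":[0,0,0]},{"xyz":[0,0,0.004],"rotation":[0,0,0]},{"xyz":[0,0,0.006],"rotation":[0,0,0]}])

```text
time_s: 7.55
position: [424.6, 72.3, 186.6]
tcp_rot: [[-1.0, 0.012, 0.0], [0.012, 1.0, -0.0], [-0.0, -0.0, -1.0]]
contact_force: [-0.1, -1.1, -1.6]
opening: 11.7
grasp_force: 30.0
```

Request:
step_arm(deltas=[{"xyz":[0,0,0.002],"rotation":[0,0,0]},{"xyz":[0,0,0.004],"rotation":[0,0,0]},{"xyz":[0,0,0.005],"rotation":[0,0,0]}])

```text
time_s: 7.85
position: [424.6, 72.3, 186.1]
tcp_rot: [[-1.0, 0.012, 0.001], [0.012, 1.0, -0.0], [-0.001, -0.0, -1.0]]
contact_force: [-5.5, -0.6, 15.0]
opening: 11.9
grasp_force: 30.0
```

Request:
step_arm(deltas=[{"xyz":[0,0,0],"rotation":[0,0,0]},{"xyz":[0,0,0],"rotation":[0,0,0]},{"xyz":[0,0,0],"rotation":[0,0,0]},{"xyz":[0,0,0],"rotation":[0,0,0]},{"xyz":[0,0,0],"rotation":[0,0,0]},{"xyz":[0,0,-0.06],"rotation":[0,0,0]},{"xyz":[0,0,-0.15],"rotation":[0,0,0]},{"xyz":[0,0,-0.3],"rotation":[0,0,0]},{"xyz":[0,0,-0.38],"rotation":[0,0,0]},{"xyz":[0,0,-0.38],"rotation":[0,0,0]},{"xyz":[0,0,-0.38],"rotation":[0,0,0]}], gripper=-0.13)

```text
time_s: 8.95
position: [424.4, 72.2, 298.9]
tcp_rot: [[-1.0, 0.012, 0.0], [0.012, 1.0, -0.0], [-0.0, -0.0, -1.0]]
contact_force: [-0.3, 0.0, -0.6]
opening: 40.4
grasp_force: 0.0
```

```bash
python3 go.py 600.7 -132.6 260 1.641 600.7 -132.6 181 1.641
python3 - <<'E'
from h import *
im,d=snapshot("wrist"); cv2.imwrite("pics/w2.png",im)
P=cloud("wrist",d);z=P[...,2]
q=P[(z>110)&(z<165)&(P[...,0]<490)&(P[...,0]>360)&(abs(P[...,1]-72)<30)]
for h in (115,130,145):
    k=q[abs(q[:,2]-h)<6]
    if len(k)>5: print(h,len(k),k.min(0).round(1),k.max(0).round(1))
E
```

```text
t 8.9 pos [424.4  72.2 298.9] psi 3.129 q [-0.01  0.16  1.75 -0.    1.23 -1.57] F [-0.3  0.  -0.6] open 40.4 grip 0.0
[600.7, -132.6, 260.0, 1.641] [-0.596, -0.676, 0.13] [0.0, 0.0, 0.992]
[600.7, -132.6, 181.0, 1.641] [-0.596, -0.676, 0.393] [0.0, 0.0, 0.992]
115 16 [374.8  67.  113.6] [375.9  78.2 121. ]
130 27 [375.   66.6 127.1] [376.   77.9 135.7]
145 1848 [375.   65.9 140. ] [478.8  78.4 151. ]
```

View pics/w2.png

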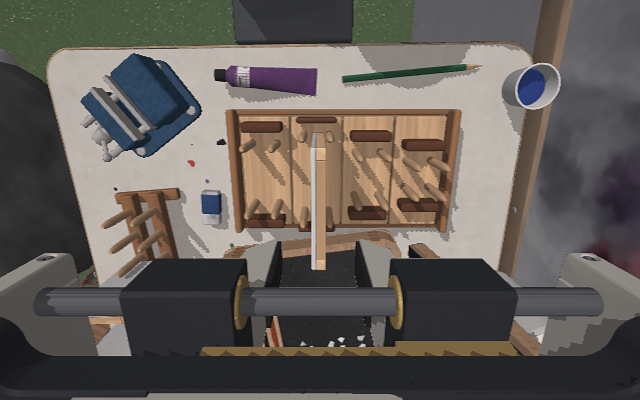

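Request:
step_arm(deltas=[{"xyz":[-0.1,-0.11,0],"rotation":[0,0,0.1]},{"xyz":[-0.596,-0.676,0.1],"rotation":[0,0,0.992]},{"xyz":[-0.596,-0.676,0.1],"rotation":[0,0,0.992]},{"xyz":[-0.596,-0.676,0.1],"rotation":[0,0,0.992]},{"xyz":[-0.596,-0.676,0.1],"rotation":[0,0,0.992]},{"xyz":[-0.596,-0.676,0.1],"rotation":[0,0,0.992]},{"xyz":[-0.596,-0.676,0.1],"rotation":[0,0,0.992]},{"xyz":[-0.596,-0.676,0.1],"rotation":[0,0,0.992]},{"xyz":[-0.596,-0.676,0.1],"rotation":[0,0,0.992]},{"xyz":[-0.596,-0.676,0.1],"rotation":[0,0,0.992]},{"xyz":[-0.596,-0.676,0.1],"rotation":[0,0,0.992]},{"xyz":[-0.596,-0.676,0.1],"rotation":[0,0,0.992]},{"xyz":[-0.596,-0.676,0.15],"rotation":[0,0,0.992]},{"xyz":[-0.596,-0.676,0.22],"rotation":[0,0,0.992]},{"xyz":[-0.596,-0.676,0.29],"rotation":[0,0,0.992]},{"xyz":[-0.596,-0.676,0.35],"rotation":[0,0,0.992]},{"xyz":[-0.596,-0.676,0.393],"rotation":[0,0,0.992]},{"xyz":[-0.596,-0.676,0.393],"rotation":[0,0,0.992]},{"xyz":[-0.596,-0.676,0.393],"rotation":[0,0,0.992]}])

```text
time_s: 10.9
position: [601.0, -132.8, 181.4]
tcp_rot: [[-0.071, 0.997, 0.0], [0.997, 0.071, -0.0], [-0.0, 0.0, -1.0]]
contact_force: [-0.2, 0.4, 0.7]
opening: 39.9
grasp_force: 0.0
```

Request:
step_arm(deltas=[{"xyz":[0,0,0],"rotation":[0,0,0]},{"xyz":[0,0,0],"rotation":[0,0,0]},{"xyz":[0,0,0],"rotation":[0,0,0]},{"xyz":[0,0,0],"rotation":[0,0,0]},{"xyz":[0,0,0],"rotation":[0,0,0]},{"xyz":[0,0,0],"rotation":[0,0,0]},{"xyz":[0,0,0],"rotation":[0,0,0]},{"xyz":[0,0,0],"rotation":[0,0,0]}], gripper=-1)

```text
time_s: 11.7
position: [601.0, -132.8, 181.6]
tcp_rot: [[-0.07, 0.998, 0.001], [0.998, 0.07, -0.0], [-0.0, 0.001, -1.0]]
contact_force: [-0.7, 0.7, 4.2]
opening: 12.0
grasp_force: 29.9
```

```bash
python3 go.py 600 -132.6 325 1.641  424 12 325 3.13
```

```text
t 11.7 pos [ 601.  -132.8  181.6] psi 1.641 q [-0.34  0.6   1.41 -0.    1.13 -0.41] F [-0.7  0.7  4.2] open 12.0 grip 29.9
[600.0, -132.6, 325.0, 1.641] [0.001, -0.003, -0.478] [0.0, 0.0, 0.0]
[424.0, 12.0, 325.0, 3.13] [0.523, -0.554, -0.478] [0.0, 0.001, -0.992]
```

Request:
step_arm(deltas=[{"xyz":[0,0,-0.05],"rotation":[0,0,0]},{"xyz":[0,0,-0.15],"rotation":[0,0,0]},{"xyz":[0,0,-0.25],"rotation":[0,0,0]},{"xyz":[0,0,-0.35],"rotation":[0,0,0]},{"xyz":[0,0,-0.45],"rotation":[0,0,0]},{"xyz":[0,0,-0.478],"rotation":[0,0,0]},{"xyz":[0.09,-0.05,-0.478],"rotation":[0,0,-0.1]},{"xyz":[0.18,-0.14,-0.478],"rotation":[0,0,-0.2]},{"xyz":[0.27,-0.24,-0.478],"rotation":[0,0,-0.3]},{"xyz":[0.36,-0.34,-0.478],"rotation":[0,0,-0.4]},{"xyz":[0.45,-0.44,-0.478],"rotation":[0,0,-0.5]},{"xyz":[0.523,-0.554,-0.478],"rotation":[0,0,-0.6]},{"xyz":[0.523,-0.554,-0.478],"rotation":[0,0,-0.7]},{"xyz":[0.523,-0.554,-0.478],"rotation":[0,0,-0.8]},{"xyz":[0.523,-0.554,-0.478],"rotation":[0,0,-0.9]},{"xyz":[0.523,-0.554,-0.478],"rotation":[0,0,-0.992]},{"xyz":[0.523,-0.554,-0.478],"rotation":[0,0,-0.992]},{"xyz":[0.523,-0.554,-0.478],"rotation":[0,0,-0.992]},{"xyz":[0.523,-0.554,-0.478],"rotation":[0,0,-0.992]}])

```text
time_s: 13.6
position: [423.8, 12.1, 324.1]
tcp_rot: [[-1.0, 0.015, -0.001], [0.015, 1.0, 0.0], [0.001, 0.0, -1.0]]
contact_force: [-0.0, 0.0, -0.5]
opening: 11.7
grasp_force: 29.9
```

```bash
python3 go.py 424 12 232 3.13 424 12 176 3.13
```

```text
t 13.6 pos [423.8  12.1 324.1] psi 3.126 q [-0.15  0.13  1.72 -0.    1.3  -1.71] F [-0.   0.  -0.5] open 11.7 grip 29.9
[424.0, 12.0, 232.0, 3.13] [-0.001, -0.0, 0.307] [0.0, -0.001, -0.002]
[424.0, 12.0, 176.0, 3.13] [-0.001, -0.0, 0.494] [0.0, -0.001, -0.002]
```

Request:
step_arm(deltas=[{"xyz":[-0.001,0,0.08],"rotation":[0,0,0]},{"xyz":[-0.001,0,0.16],"rotation":[0,0,0]},{"xyz":[-0.001,0,0.24],"rotation":[0,0,0]},{"xyz":[-0.001,0,0.28],"rotation":[0,0,0]},{"xyz":[-0.001,0,0.31],"rotation":[0,0,0]},{"xyz":[-0.001,0,0.34],"rotation":[0,0,0]},{"xyz":[-0.001,0,0.37],"rotation":[0,0,0]},{"xyz":[-0.001,0,0.4],"rotation":[0,0,0]},{"xyz":[-0.001,0,0.43],"rotation":[0,0,0]},{"xyz":[-0.001,0,0.45],"rotation":[0,0,0]},{"xyz":[-0.001,0,0.47],"rotation":[0,0,0]},{"xyz":[-0.001,0,0.484],"rotation":[0,0,0]},{"xyz":[-0.001,0,0.49],"rotation":[0,0,0]},{"xyz":[-0.001,0,0.494],"rotation":[0,0,0]},{"xyz":[-0.001,0,0.495],"rotation":[0,0,0]},{"xyz":[-0.001,0,0.496],"rotation":[0,0,0]}])

```text
time_s: 15.2
position: [424.4, 12.1, 176.0]
tcp_rot: [[-1.0, 0.012, 0.0], [0.012, 1.0, -0.0], [-0.0, -0.0, -1.0]]
contact_force: [-0.1, -0.1, -2.4]
opening: 11.6
grasp_force: 29.9
```

Request:
step_arm(deltas=[{"xyz":[0,0,0.002],"rotation":[0,0,0]},{"xyz":[0,0,0.004],"rotation":[0,0,0]},{"xyz":[0,0,0.006],"rotation":[0,0,0]},{"xyz":[0,0,0.006],"rotation":[0,0,0]}])

```text
time_s: 15.6
position: [424.3, 12.1, 174.6]
tcp_rot: [[-1.0, 0.012, 0.001], [0.012, 1.0, -0.0], [-0.001, -0.0, -1.0]]
contact_force: [-1.6, -0.3, 6.0]
opening: 11.8
grasp_force: 29.9
```

Contact made; release, rise, and go to b.

Request:
step_arm(deltas=[{"xyz":[0,0,0],"rotation":[0,0,0]},{"xyz":[0,0,0],"rotation":[0,0,0]},{"xyz":[0,0,0],"rotation":[0,0,0]},{"xyz":[0,0,0],"rotation":[0,0,0]},{"xyz":[0,0,0],"rotation":[0,0,0]},{"xyz":[0,0,-0.06],"rotation":[0,0,0]},{"xyz":[0,0,-0.15],"rotation":[0,0,0]},{"xyz":[0,0,-0.3],"rotation":[0,0,0]},{"xyz":[0,0,-0.4],"rotation":[0,0,0]},{"xyz":[0,0,-0.4],"rotation":[0,0,0]},{"xyz":[0,0,-0.4],"rotation":[0,0,0]}], gripper=-0.13)

```text
time_s: 16.7
position: [424.2, 12.1, 294.1]
tcp_rot: [[-1.0, 0.012, 0.001], [0.012, 1.0, -0.0], [-0.001, -0.0, -1.0]]
contact_force: [-0.9, 0.2, -0.7]
opening: 40.1
grasp_force: 0.0
```

```bash
python3 go.py 539.7 -139.5 260 1.641 539.7 -139.5 169 1.641
python3 - <<'E'
from h import *
im,d=snapshot("wrist")
P=cloud("wrist",d);z=P[...,2]
for yc in (12,72):
  q=P[(z>110)&(z<165)&(P[...,0]<490)&(P[...,0]>360)&(abs(P[...,1]-yc)<25)]
  print(len(q),q.min(0).round(1),q.max(0).round(1))
E
```

```text
t 16.7 pos [424.2  12.1 294.1] psi 3.129 q [-0.15  0.15  1.77 -0.    1.21 -1.71] F [-0.9  0.2 -0.7] open 40.1 grip 0.0
[539.7, -139.5, 260.0, 1.641] [-0.391, -0.501, 0.114] [0.0, 0.001, 0.992]
[539.7, -139.5, 169.0, 1.641] [-0.391, -0.5, 0.418] [0.0, 0.001, 0.992]
1437 [383.8   5.8 110.6] [467.4  18.5 138.9]
2662 [374.7  65.6 110. ] [470.3  78.6 151.5]
```

Request:
step_arm(deltas=[{"xyz":[-0.1,-0.12,0],"rotation":[0,0,0.1]},{"xyz":[-0.391,-0.5,0.05],"rotation":[0,0,0.992]},{"xyz":[-0.391,-0.5,0.05],"rotation":[0,0,0.992]},{"xyz":[-0.391,-0.5,0.05],"rotation":[0,0,0.992]},{"xyz":[-0.391,-0.5,0.05],"rotation":[0,0,0.992]},{"xyz":[-0.391,-0.5,0.05],"rotation":[0,0,0.992]},{"xyz":[-0.391,-0.5,0.1],"rotation":[0,0,0.992]},{"xyz":[-0.391,-0.5,0.1],"rotation":[0,0,0.992]},{"xyz":[-0.391,-0.5,0.1],"rotation":[0,0,0.992]},{"xyz":[-0.391,-0.5,0.1],"rotation":[0,0,0.992]},{"xyz":[-0.391,-0.5,0.1],"rotation":[0,0,0.992]},{"xyz":[-0.391,-0.5,0.1],"rotation":[0,0,0.992]},{"xyz":[-0.391,-0.5,0.16],"rotation":[0,0,0.992]},{"xyz":[-0.391,-0.5,0.24],"rotation":[0,0,0.992]},{"xyz":[-0.391,-0.5,0.32],"rotation":[0,0,0.992]},{"xyz":[-0.391,-0.5,0.38],"rotation":[0,0,0.992]},{"xyz":[-0.391,-0.5,0.418],"rotation":[0,0,0.992]},{"xyz":[-0.391,-0.5,0.418],"rotation":[0,0,0.992]},{"xyz":[-0.391,-0.5,0.418],"rotation":[0,0,0.992]}])

```text
time_s: 18.65
position: [540.0, -139.5, 169.0]
tcp_rot: [[-0.071, 0.997, 0.0], [0.997, 0.071, -0.0], [-0.0, 0.0, -1.0]]
contact_force: [1.0, 0.1, -0.2]
opening: 40.0
grasp_force: 0.0
```

Request:
step_arm(deltas=[{"xyz":[0,0,0],"rotation":[0,0,0]},{"xyz":[0,0,0],"rotation":[0,0,0]},{"xyz":[0,0,0],"rotation":[0,0,0]},{"xyz":[0,0,0],"rotation":[0,0,0]},{"xyz":[0,0,0],"rotation":[0,0,0]},{"xyz":[0,0,0],"rotation":[0,0,0]},{"xyz":[0,0,0],"rotation":[0,0,0]},{"xyz":[0,0,0],"rotation":[0,0,0]}], gripper=-1)

```text
time_s: 19.45
position: [539.9, -139.4, 169.0]
tcp_rot: [[-0.07, 0.998, 0.001], [0.998, 0.07, -0.0], [-0.0, 0.001, -1.0]]
contact_force: [-0.1, 0.1, 4.9]
opening: 11.9
grasp_force: 30.0
```

```bash
python3 go.py 539.7 -139.5 320 1.641 425.1 131.8 320 3.13 425.1 20 320 3.13
```

```text
t 19.4 pos [ 539.9 -139.4  169. ] psi 1.641 q [-0.39  0.53  1.6  -0.    1.02 -0.46] F [-0.1  0.1  4.9] open 11.9 grip 30.0
[539.7, -139.5, 320.0, 1.641] [-0.0, -0.0, -0.503] [0.0, 0.0, 0.0]
[425.1, 131.8, 320.0, 3.13] [0.929, -0.318, -0.504] [0.0, 0.001, -0.992]
[425.1, 20.0, 320.0, 3.13] [0.557, -0.344, -0.504] [0.0, 0.001, -0.992]
```

Request:
step_arm(deltas=[{"xyz":[0,0,-0.05],"rotation":[0,0,0]},{"xyz":[0,0,-0.17],"rotation":[0,0,0]},{"xyz":[0,0,-0.3],"rotation":[0,0,0]},{"xyz":[0,0,-0.42],"rotation":[0,0,0]},{"xyz":[0,0,-0.504],"rotation":[0,0,0]},{"xyz":[0.09,-0.06,-0.504],"rotation":[0,0,-0.1]},{"xyz":[0.18,-0.12,-0.504],"rotation":[0,0,-0.2]},{"xyz":[0.27,-0.18,-0.504],"rotation":[0,0,-0.3]},{"xyz":[0.36,-0.24,-0.504],"rotation":[0,0,-0.4]},{"xyz":[0.45,-0.3,-0.504],"rotation":[0,0,-0.5]},{"xyz":[0.55,-0.34,-0.504],"rotation":[0,0,-0.6]},{"xyz":[0.65,-0.335,-0.504],"rotation":[0,0,-0.7]},{"xyz":[0.75,-0.33,-0.504],"rotation":[0,0,-0.8]},{"xyz":[0.85,-0.325,-0.504],"rotation":[0,0,-0.9]},{"xyz":[0.929,-0.318,-0.504],"rotation":[0,0,-0.992]},{"xyz":[0.929,-0.318,-0.504],"rotation":[0,0,-0.992]},{"xyz":[0.929,-0.318,-0.504],"rotation":[0,0,-0.992]},{"xyz":[0.929,-0.318,-0.504],"rotation":[0,0,-0.992]}])

```text
time_s: 21.25
position: [424.9, 131.3, 319.5]
tcp_rot: [[-1.0, 0.015, -0.001], [0.015, 1.0, -0.001], [0.001, -0.001, -1.0]]
contact_force: [0.7, -0.4, -1.2]
opening: 11.9
grasp_force: 30.0
```

```bash
python3 go.py 425.1 131.8 220 3.13 425.1 131.8 163.5 3.13
```

```text
t 21.2 pos [424.9 131.3 319.5] psi 3.127 q [ 0.13  0.17  1.68 -0.    1.29 -1.43] F [ 0.7 -0.4 -1.2] open 11.9 grip 30.0
[425.1, 131.8, 220.0, 3.13] [-0.001, 0.002, 0.332] [-0.0, -0.0, -0.002]
[425.1, 131.8, 163.5, 3.13] [-0.001, 0.002, 0.52] [-0.0, -0.0, -0.002]
```

Request:
step_arm(deltas=[{"xyz":[0,0.001,0.08],"rotation":[0,0,0]},{"xyz":[0,0.001,0.16],"rotation":[0,0,0]},{"xyz":[0,0.001,0.24],"rotation":[0,0,0]},{"xyz":[0,0.001,0.29],"rotation":[0,0,0]},{"xyz":[0,0.001,0.32],"rotation":[0,0,0]},{"xyz":[0,0.001,0.35],"rotation":[0,0,0]},{"xyz":[0,0.001,0.38],"rotation":[0,0,0]},{"xyz":[0,0.001,0.41],"rotation":[0,0,0]},{"xyz":[0,0.001,0.44],"rotation":[0,0,0]},{"xyz":[0,0.001,0.47],"rotation":[0,0,0]},{"xyz":[0,0.001,0.49],"rotation":[0,0,0]},{"xyz":[0,0.001,0.505],"rotation":[0,0,0]},{"xyz":[0,0.001,0.513],"rotation":[0,0,0]},{"xyz":[0,0.001,0.517],"rotation":[0,0,0]},{"xyz":[0,0.001,0.52],"rotation":[0,0,0]},{"xyz":[0,0.001,0.52],"rotation":[0,0,0]}])

```text
time_s: 22.85
position: [425.0, 132.2, 163.9]
tcp_rot: [[-1.0, 0.012, 0.0], [0.012, 1.0, -0.0], [-0.0, -0.0, -1.0]]
contact_force: [-0.4, 0.5, -0.8]
opening: 11.8
grasp_force: 30.0
```

Request:
step_arm(deltas=[{"xyz":[0,0,0.002],"rotation":[0,0,0]},{"xyz":[0,0,0.004],"rotation":[0,0,0]},{"xyz":[0,0,0.005],"rotation":[0,0,0]},{"xyz":[0,0,0.005],"rotation":[0,0,0]}])

```text
time_s: 23.25
position: [424.9, 132.2, 162.3]
tcp_rot: [[-1.0, 0.012, 0.0], [0.012, 1.0, -0.0], [-0.0, -0.0, -1.0]]
contact_force: [0.1, 0.1, -0.5]
opening: 11.6
grasp_force: 30.0
```

Request:
step_arm(deltas=[{"xyz":[0,0,0.001],"rotation":[0,0,0]},{"xyz":[0,0,0.002],"rotation":[0,0,0]},{"xyz":[0,0,0.002],"rotation":[0,0,0]}])

```text
time_s: 23.55
position: [425.0, 132.2, 162.0]
tcp_rot: [[-1.0, 0.012, 0.0], [0.012, 1.0, -0.0], [-0.0, -0.0, -1.0]]
contact_force: [-0.8, 0.0, 4.4]
opening: 11.5
grasp_force: 30.0
```

Request:
step_arm(deltas=[{"xyz":[0,0,0],"rotation":[0,0,0]},{"xyz":[0,0,0],"rotation":[0,0,0]},{"xyz":[0,0,0],"rotation":[0,0,0]},{"xyz":[0,0,0],"rotation":[0,0,0]},{"xyz":[0,0,0],"rotation":[0,0,0]},{"xyz":[0,0,-0.06],"rotation":[0,0,0]},{"xyz":[0,0,-0.15],"rotation":[0,0,0]},{"xyz":[0,0,-0.3],"rotation":[0,0,0]},{"xyz":[0,0,-0.42],"rotation":[0,0,0]},{"xyz":[0,0,-0.42],"rotation":[0,0,0]},{"xyz":[0,0,-0.42],"rotation":[0,0,0]}], gripper=-0.13)

```text
time_s: 24.65
position: [425.0, 132.2, 288.1]
tcp_rot: [[-1.0, 0.012, 0.002], [0.012, 1.0, 0.0], [-0.002, 0.0, -1.0]]
contact_force: [-0.9, 0.1, -0.3]
opening: 39.7
grasp_force: 0.0
```

```bash
python3 go.py 560 -50 290 2.3 662.1 -123.7 260 1.641
python3 - <<'E'
from h import *
im,d=snapshot("wrist")
P=cloud("wrist",d);z=P[...,2]
for yc in (12,72,132):
  q=P[(z>105)&(z<165)&(P[...,0]<490)&(P[...,0]>360)&(abs(P[...,1]-yc)<25)]
  print(len(q),q.min(0).round(1),q.max(0).round(1))
E
```

```text
t 24.6 pos [425.  132.2 288.1] psi 3.129 q [ 0.13  0.2   1.74 -0.    1.21 -1.43] F [-0.9  0.1 -0.3] open 39.7 grip 0.0
[560.0, -50.0, 290.0, 2.3] [-0.458, -0.602, -0.006] [0.001, 0.001, 0.553]
[662.1, -123.7, 260.0, 1.641] [-0.801, -0.843, 0.095] [0.001, 0.001, 0.992]
2422 [383.8   5.5 105. ] [467.6  19.  139. ]
2090 [374.6  65.6 105. ] [469.3  78.7 150.8]
1058 [394.5 125.9 105.2] [458.7 137.9 126.8]
```

Request:
step_arm(deltas=[{"xyz":[-0.05,-0.15,0],"rotation":[0,0,0.1]},{"xyz":[-0.12,-0.3,0],"rotation":[0,0,0.2]},{"xyz":[-0.22,-0.43,0],"rotation":[0,0,0.3]},{"xyz":[-0.33,-0.54,0],"rotation":[0,0,0.4]},{"xyz":[-0.45,-0.62,0],"rotation":[0,0,0.5]},{"xyz":[-0.57,-0.7,0],"rotation":[0,0,0.6]},{"xyz":[-0.7,-0.78,0.05],"rotation":[0,0,0.7]},{"xyz":[-0.801,-0.843,0.1],"rotation":[0,0,0.8]},{"xyz":[-0.801,-0.843,0.1],"rotation":[0,0,0.9]},{"xyz":[-0.801,-0.843,0.1],"rotation":[0,0,0.992]},{"xyz":[-0.801,-0.843,0.1],"rotation":[0,0,0.992]},{"xyz":[-0.801,-0.843,0.1],"rotation":[0,0,0.992]},{"xyz":[-0.801,-0.843,0.18],"rotation":[0,0,0.992]},{"xyz":[-0.801,-0.843,0.26],"rotation":[0,0,0.992]},{"xyz":[-0.801,-0.843,0.34],"rotation":[0,0,0.992]},{"xyz":[-0.801,-0.843,0.4],"rotation":[0,0,0.992]},{"xyz":[-0.801,-0.843,0.437],"rotation":[0,0,0.992]},{"xyz":[-0.801,-0.843,0.437],"rotation":[0,0,0.992]},{"xyz":[-0.801,-0.843,0.437],"rotation":[0,0,0.992]}])

```text
time_s: 26.6
position: [662.4, -123.6, 157.3]
tcp_rot: [[-0.072, 0.997, 0.001], [0.997, 0.072, -0.0], [-0.0, 0.001, -1.0]]
contact_force: [0.4, 0.6, 0.8]
opening: 39.9
grasp_force: 0.0
```

Request:
step_arm(deltas=[{"xyz":[0,0,0],"rotation":[0,0,0]},{"xyz":[0,0,0],"rotation":[0,0,0]},{"xyz":[0,0,0],"rotation":[0,0,0]},{"xyz":[0,0,0],"rotation":[0,0,0]},{"xyz":[0,0,0],"rotation":[0,0,0]},{"xyz":[0,0,0],"rotation":[0,0,0]},{"xyz":[0,0,0],"rotation":[0,0,0]},{"xyz":[0,0,0],"rotation":[0,0,0]}], gripper=-1)

```text
time_s: 27.4
position: [662.2, -123.7, 157.0]
tcp_rot: [[-0.07, 0.998, 0.001], [0.998, 0.07, -0.0], [-0.0, 0.001, -1.0]]
contact_force: [-0.8, 0.8, 3.4]
opening: 11.7
grasp_force: 30.0
```

```bash
python3 go.py 660 -123 310 1.641 430 20 310 3.13 425.6 150 310 3.13
```

```text
t 27.4 pos [ 662.2 -123.7  157. ] psi 1.641 q [-0.3   0.73  1.24 -0.    1.17 -0.37] F [-0.8  0.8  3.4] open 11.7 grip 30.0
[660.0, -123.0, 310.0, 1.641] [0.003, -0.007, -0.51] [0.0, 0.0, 0.0]
[430.0, 20.0, 310.0, 3.13] [0.532, -0.738, -0.511] [0.0, 0.0, -0.992]
[425.6, 150.0, 310.0, 3.13] [0.965, -0.722, -0.511] [0.0, 0.0, -0.992]
```

Request:
step_arm(deltas=[{"xyz":[0,0,-0.05],"rotation":[0,0,0]},{"xyz":[0,0,-0.17],"rotation":[0,0,0]},{"xyz":[0,0,-0.3],"rotation":[0,0,0]},{"xyz":[0,0,-0.42],"rotation":[0,0,0]},{"xyz":[0,0,-0.511],"rotation":[0,0,0]},{"xyz":[0.07,-0.12,-0.511],"rotation":[0,0,-0.1]},{"xyz":[0.15,-0.24,-0.511],"rotation":[0,0,-0.2]},{"xyz":[0.23,-0.36,-0.511],"rotation":[0,0,-0.3]},{"xyz":[0.32,-0.48,-0.511],"rotation":[0,0,-0.4]},{"xyz":[0.42,-0.6,-0.511],"rotation":[0,0,-0.5]},{"xyz":[0.53,-0.7,-0.511],"rotation":[0,0,-0.6]},{"xyz":[0.65,-0.734,-0.511],"rotation":[0,0,-0.7]},{"xyz":[0.78,-0.729,-0.511],"rotation":[0,0,-0.8]},{"xyz":[0.9,-0.724,-0.511],"rotation":[0,0,-0.9]},{"xyz":[0.965,-0.722,-0.511],"rotation":[0,0,-0.992]},{"xyz":[0.965,-0.722,-0.511],"rotation":[0,0,-0.992]},{"xyz":[0.965,-0.722,-0.511],"rotation":[0,0,-0.992]},{"xyz":[0.965,-0.722,-0.511],"rotation":[0,0,-0.992]}])

```text
time_s: 29.2
position: [425.7, 149.1, 309.7]
tcp_rot: [[-1.0, 0.015, -0.0], [0.015, 1.0, -0.001], [0.0, -0.001, -1.0]]
contact_force: [-0.0, -1.1, -0.6]
opening: 11.8
grasp_force: 30.0
```

```bash
python3 go.py 425.6 191.5 310 3.13 425.6 191.5 151.5 3.13
python3 - <<'E'
from h import *
im,d=snapshot("top"); P=cloud("top",d); z=P[...,2]; m=(z>140)&(P[...,0]>440)&(P[...,0]<620)&(P[...,1]>150)&(P[...,1]<330)&(z<275)
q=P[m]; print("lid nearest x, y", [ (round(q[q[:,1]<y,0].min()),y) for y in (220,260,300) if (q[:,1]<y).any()])
im,d=snapshot("wrist"); cv2.imwrite("pics/w3.png",im)
E
```

```text
t 29.2 pos [425.7 149.1 309.7] psi 3.126 q [ 0.17  0.19  1.68 -0.    1.27 -1.39] F [-0.  -1.1 -0.6] open 11.8 grip 30.0
[425.6, 191.5, 310.0, 3.13] [0.002, 0.141, -0.001] [-0.0, -0.0, -0.002]
[425.6, 191.5, 151.5, 3.13] [0.002, 0.142, 0.527] [-0.0, -0.0, -0.002]
lid nearest x, y [(449, 220), (449, 260), (449, 300)]
```

View pics/w3.png

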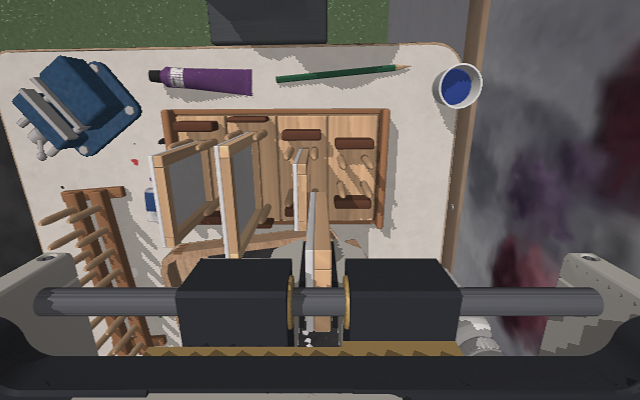

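Run:
```python
import numpy as np
P=np.load("top0.npy");z=P[...,2]
for lo,hi in((50,130),(130,200),(200,290)):
    q=P[(z>lo)&(z<hi)&(P[...,1]>130)&(P[...,1]<380)&(P[...,0]>460)&(P[...,0]<900)]
    print(lo,len(q),np.round(np.percentile(q[:,0],[0,1,5]),0),np.round(np.percentile(q[:,1],[0,2,50,98]),0)); k=q[q[:,0]<540]; print("  corner y",np.round(np.percentile(k[:,1],[0,5,50,95])) if len(k) else None)
```

```text
50 3169 [460. 468. 496.] [178. 186. 228. 331.]
  corner y [180. 184. 329. 331.]
130 4895 [460. 470. 504.] [192. 199. 305. 330.]
  corner y [192. 196. 329. 331.]
200 6609 [460. 469. 499.] [203. 210. 322. 330.]
  corner y [203. 208. 329. 330.]
```

Run:
```python
import numpy as np
P=np.load("top0.npy");z=P[...,2]
q=P[(z>80)&(z<290)&(P[...,1]>150)&(P[...,1]<300)&(P[...,0]>440)&(P[...,0]<900)]
i=np.argsort(q[:,0])[:60:6]; print(np.round(q[i]))
```

```text
[[494. 220. 253.]
 [496. 207. 220.]
 [496. 213. 259.]
 [496. 222. 262.]
 [497. 200. 173.]
 [497. 190. 104.]
 [498. 203. 190.]
 [498. 209. 232.]
 [499. 193. 124.]
 [499. 205. 202.]]
```

Request:
step_arm(deltas=[{"xyz":[0.002,0.07,0],"rotation":[0,0,0]},{"xyz":[0.002,0.141,0.02],"rotation":[0,0,0]},{"xyz":[0.002,0.141,0.1],"rotation":[0,0,0]},{"xyz":[0.002,0.141,0.18],"rotation":[0,0,0]},{"xyz":[0.002,0.141,0.25],"rotation":[0,0,0]},{"xyz":[0.002,0.141,0.3],"rotation":[0,0,0]},{"xyz":[0.002,0.141,0.33],"rotation":[0,0,0]},{"xyz":[0.002,0.141,0.36],"rotation":[0,0,0]},{"xyz":[0.002,0.141,0.39],"rotation":[0,0,0]},{"xyz":[0.002,0.141,0.42],"rotation":[0,0,0]},{"xyz":[0.002,0.141,0.45],"rotation":[0,0,0]},{"xyz":[0.002,0.141,0.48],"rotation":[0,0,0]},{"xyz":[0.002,0.141,0.5],"rotation":[0,0,0]},{"xyz":[0.002,0.141,0.515],"rotation":[0,0,0]},{"xyz":[0.002,0.141,0.523],"rotation":[0,0,0]},{"xyz":[0.002,0.141,0.527],"rotation":[0,0,0]},{"xyz":[0.002,0.141,0.527],"rotation":[0,0,0]}])

```text
time_s: 31.0
position: [425.7, 192.3, 151.8]
tcp_rot: [[-1.0, 0.012, 0.0], [0.012, 1.0, -0.0], [-0.0, -0.0, -1.0]]
contact_force: [-0.1, 0.1, -1.1]
opening: 11.8
grasp_force: 30.0
```

Request:
step_arm(deltas=[{"xyz":[0,0,0.002],"rotation":[0,0,0]},{"xyz":[0,0,0.004],"rotation":[0,0,0]},{"xyz":[0,0,0.005],"rotation":[0,0,0]},{"xyz":[0,0,0.005],"rotation":[0,0,0]}])

```text
time_s: 31.4
position: [425.6, 192.2, 150.3]
tcp_rot: [[-1.0, 0.012, 0.0], [0.012, 1.0, -0.0], [-0.0, -0.0, -1.0]]
contact_force: [-1.0, -0.2, -0.8]
opening: 12.1
grasp_force: 30.0
```

Request:
step_arm(deltas=[{"xyz":[0,0,0.001],"rotation":[0,0,0]},{"xyz":[0,0,0.002],"rotation":[0,0,0]},{"xyz":[0,0,0.002],"rotation":[0,0,0]}])

```text
time_s: 31.7
position: [425.6, 192.2, 150.0]
tcp_rot: [[-1.0, 0.012, 0.0], [0.012, 1.0, -0.0], [-0.0, 0.0, -1.0]]
contact_force: [-1.5, -0.2, 3.0]
opening: 11.8
grasp_force: 30.0
```

Request:
step_arm(deltas=[{"xyz":[0,0,0],"rotation":[0,0,0]},{"xyz":[0,0,0],"rotation":[0,0,0]},{"xyz":[0,0,0],"rotation":[0,0,0]},{"xyz":[0,0,0],"rotation":[0,0,0]},{"xyz":[0,0,0],"rotation":[0,0,0]},{"xyz":[0,0,-0.06],"rotation":[0,0,0]},{"xyz":[0,0,-0.15],"rotation":[0,0,0]},{"xyz":[0,0,-0.3],"rotation":[0,0,0]},{"xyz":[0,0,-0.45],"rotation":[0,0,0]},{"xyz":[0,0,-0.55],"rotation":[0,0,0]},{"xyz":[0,0,-0.55],"rotation":[0,0,0]},{"xyz":[0,0,-0.55],"rotation":[0,0,0]}], gripper=-0.13)

```text
time_s: 32.9
position: [425.5, 192.2, 314.8]
tcp_rot: [[-1.0, 0.012, 0.001], [0.012, 1.0, 0.0], [-0.001, 0.0, -1.0]]
contact_force: [-0.3, 0.4, -1.3]
opening: 40.1
grasp_force: 0.0
```

Request:
step_arm(deltas=[{"xyz":[0,-0.5,0],"rotation":[0,0,0]},{"xyz":[0,-0.9,0],"rotation":[0,0,0]},{"xyz":[0,-0.9,0],"rotation":[0,0,0]},{"xyz":[0,-0.9,0],"rotation":[0,0,0]},{"xyz":[0,-0.9,0],"rotation":[0,0,0]},{"xyz":[0,-0.9,0],"rotation":[0,0,0]},{"xyz":[0,-0.9,0],"rotation":[0,0,0]},{"xyz":[0,-0.9,0],"rotation":[0,0,0]},{"xyz":[0,-0.9,0],"rotation":[0,0,0]}])

```text
time_s: 33.8
position: [422.0, -76.6, 314.0]
tcp_rot: [[-1.0, 0.011, -0.002], [0.011, 1.0, 0.001], [0.002, 0.001, -1.0]]
contact_force: [0.1, 0.2, 0.2]
opening: 39.8
grasp_force: 0.0
```

Run:
```python
from h import *
im,d=snapshot("top"); cv2.imwrite("pics/top1.png",cv2.resize(im[225:345,210:370],(800,600),interpolation=cv2.INTER_CUBIC))
P=cloud("top",d);z=P[...,2]
for n,yc,top in (("c",12,139),("d",72,151),("b",132,127),("a",191,115)):
  q=P[(z>top-14)&(z<top+12)&(P[...,0]<488)&(P[...,0]>360)&(abs(P[...,1]-yc)<22)]
  r=cv2.minAreaRect(q[:,:2].astype(np.float32)); print(n,len(q),np.round(r[0],1),np.round(r[1],1),round(r[2],1),np.round(np.percentile(q[:,2],[50,95])))
s=read_state();print(s["time_s"],s["position"],np.round(s["qvel"],3))
```

```text
c 86 [452.7  14.3] [31.7 11. ] 0.1 [138. 140.]
d 287 [427.2  74.6] [103.   11.4] 0.3 [150. 153.]
b 176 [427.1 133.7] [63.7 11.8] 0.6 [126. 129.]
a 118 [428.2 193.7] [44.3 11.7] 0.1 [113. 117.]
33.85 [422.11593945 -76.51294441 314.21969922] [ 0.004 -0.004 -0.004 -0.003 -0.001 -0.004]
```

View pics/top1.png

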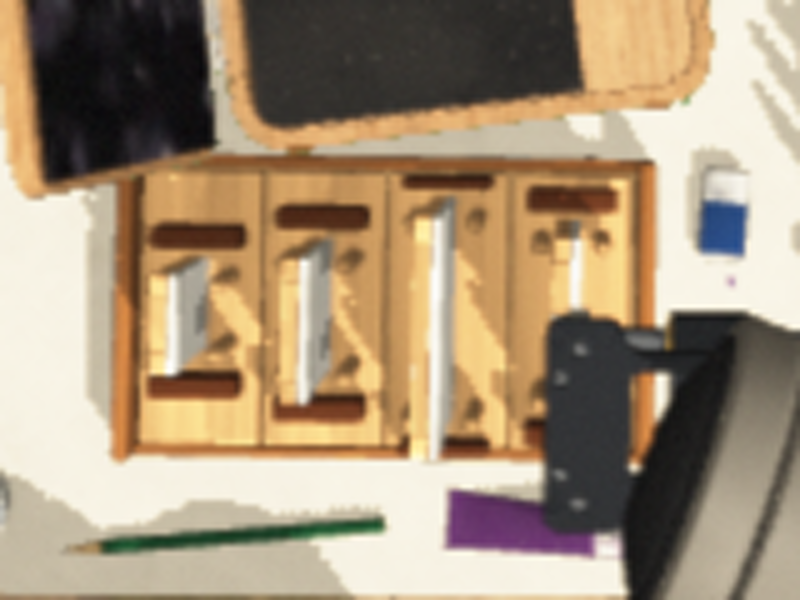

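The top view shows all four panels upright in their own cradles: a at (185,315), b at (310,325), d at (435,330) and c at (575,270), which is partly hidden by the arm. They sit about 2–3 mm off centre, and the three visible top edges (a, b, d) plus the visible part of c are at the right heights.

```bash
python3 -c "
from cell import *
print(finish_job())"
```

```text
the job is handed in; nothing more can be done
None
```

All four panels stand upright and free in their matching cradles, about 2–3 mm off centre, and the job was handed in at about 34 s; the hand-in call did not return a verdict.

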